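# Load and lock the tip carrier on the pipetting deck

### The job

Load the white carrier with its tip box into the pipetting deck, pushing with closed fingertips only: gently push the blue front bar so that the carrier slides along the rails until you feel its feet drop into the locating notches and it sits flat. Then push the orange peg to swing the steel catch over the blue front bar as far as it goes, so that the carrier is locked down. Do not grip or lift anything; the tip box stays in its nest, the other things on the bench stay where they are, and the hand ends clear of everything.

Things in the scene. Friction and masses are not known exactly. Their poses are not given: they have to be found in the camera images.
- deck: Loading deck, grey base, black rails, fixed, x -146 to +62 mm, 164 mm wide, catch on its left (+y). Origin on the bench top below the seat; x = along the rails, the way to push; z up. Rail tops z 22 mm, channel between rails 58 mm wide (floor z 10), side fences up to z 35, 134 mm apart (2 mm play each side). All z here are above the bench.
- seat (a point): on the deck (x 0, y 0, z 22 mm): where the carrier's origin lies once dropped home. The rails' four notches (20 mm long, 12 deep) are at deck x -40 mm (outer lanes) and +40 mm (inner lanes). Nothing else stops the carrier: there is no end stop behind the seat.
- carrier: White board 100 x 130 x 6 mm, about 0.65 kg, loose between the fences on four grey feet 14 mm long, 8 high. Origin: centre of the board's underside, axes as the deck's. Origin z is 30 mm while the feet ride on the rails, 22 mm when dropped into the notches (3 mm play along x, notch ends stop it). Starts 40 to 80 mm short of the seat; 1 to 4 N slide it on its slick feet.
- push_face (a point): middle of the flat front face of the blue front bar (looks along -x), at carrier x -51, y 0, z +14 mm. The face reaches from z 0 to +22 mm over the carrier's origin in the middle 56 mm, to +14 mm elsewhere (130 mm wide in all); bar 14 mm thick.
- tips: blue and white pipette-tip box, 74 (x) x 117 x 62 mm, loose, standing on the carrier behind the front bar in a nest of 8 mm high ribs; origin under its centre
- nest (a point): centre of the nest on the carrier's top face, on the carrier at x +3, y 0, z +6 mm from its origin
- catch (a joint): swing catch, rad, about an upright post: 0 = fully open, 0.5 = arm along deck -x, 2.07 = closed on its stop, arm along deck -y over the front bar; grows counter-clockwise from above, stays where left, about 1 N at the peg. Arm 50 x 14 mm, z 38.5 to 44.5 mm: clears a seated front bar by 2.5 mm, runs against an undropped one.
- catch_pivot (a point): on the catch's upright axis, deck x -44, y +87, z 60 mm
- catch_peg (a point): on the axis of the catch's orange thumb peg (13 mm diameter, z 44.5 to 79.5 mm), 40 mm from the pivot axis, at z 65 mm
- beaker: bystander: 100 ml beaker, 53 mm wide, 69 mm high, origin under its centre
- reagent: bystander: reagent bottle with blue cap, 56 mm wide, 106 mm high, origin under its centre
- dish: bystander: petri dish, 57 mm wide, 15 mm high, origin under its centre
Not all that is in view belongs to the job. What is shaped like the tips but yellow is not meant.

How it is judged:
By the outcome, as a careful person would: the job done as asked, in the order asked, and still so for the second after the job is handed in, with the robot touching nothing.
It also fails if it takes over 48 s, if anything falls off the work surface, if the arm or the gripper's body presses on something with over 40 N, if the wrist force passes 120 N, or if a joint passes its speed limit or range.

### The arm

A 6-joint arm with a two-finger parallel gripper is mounted at the origin on a cart in front of the work surface, level with it; the furniture and walls round the work are solid. World frame = base frame: x ahead of the robot, y to its left, z up, the work surface at z = 0. Lengths are in mm, angles in degrees, forces in N, time in s.
With the tool pointing down it reaches from about 250 to 775 mm from the base axis. Payload 4 kg.
Tool frame: the origin (TCP) lies on the centre line of the jaws, within the pads' length; the fingertips stand 25 mm ahead of it and the grasp point (between the pads) lies 6 mm ahead of it (r.tips_ahead is the distance from the TCP to the fingertips, in mm); z points along the fingers, y is the line along which they close (so a half turn about z gives the same grasp; the last joint's range is limited). The gripper opens to 85 mm and grips with 20 to 120 N. Pads are 22 mm wide; open, the fingers measure 114 mm over their backs; the gripper's body (76 mm by 85 mm) begins 54 mm behind the grasp point. The pads swing forward as they close: fully open they stand 13 mm farther back than shut.
Start: joints at [65.541, 4.996, 78.535, -0, 96.463, -5.907], TCP at [175.002, 521.43, 256.341] pointing down, gripper open.
Joint ranges: [-177.83, 177.83], [-43.37, 116.18], [15.69, 146.23], [-61.86, 241.86], [9.47, 152.12], [-147.06, 147.06]. Speed limits (degrees/s): [159.86, 159.86, 180, 180, 180, 180].

### API

Orientations are given as a 3x3 rotation matrix whose columns are the frame's x, y, z axes.
In Python, from workcell import r gives the robot as it stands.
- The arm moves only by the tool send_rows, never from a script. Its argument "steps" is a list of rows, each a list of 2 entries, a list of its own where there are three numbers: the shift along the tool's x, y, z normalised to -1 to 1, where 1 is 0.12 m, then the turn, a rotation vector about the tool's x, y, z normalised to -1 to 1, where 1 is 180 degrees. A call has 1 to 8 rows; each row is the pose to reach, as a shift and turn from the pose commanded when the call began, along the tool's axes at that moment, turning the shorter way round; what a row does not reach only later rows make up. A row lasts 1/10 s, in which the tool goes at most 50 mm and 8.59 degrees, less where a joint would pass 70% of its speed; a pose out of reach is approached as far as the arm can. A call with a number of a shift or a turn outside -1 to 1 is refused whole. A call with a gripper value outside its range is refused whole. "hand" is the closure, from 0 (fully open) to 1 (shut), set as the call begins (left out, the last holds). The fingers move at their own pace and stop on an object; "squeeze" is the grip in N (left out, the last holds). Time passes only in rows, so rows that repeat a pose let the fingers close. It gives the time, the measured TCP pose, the force, the opening and the grip force at its end, in the units of the state.
- r.state(): the state, without advancing time (a new reading comes with each control period).
- r.capture(name): name is "side" or "top" or "wrist"; returns a dict with "frame" (400x640x3 uint8, red, green, blue), "K" (3x3 intrinsics, pixels), "world_from_camera" (4x4, takes a point from camera to world coordinates). Camera axes: x right, y down, z forward; pixel columns grow to the right and rows downward; lengths in mm; the calibration is good to about 2 mm. The wrist camera is an equidistant fisheye: a pixel r from the principal point sees the ray r / f radians off the axis. A picture is of the moment at which its call begins. There is no depth.
- r.job_done(): hands the job in; it is judged then, once.
The state is a dict: "clock": time; "joints": joint angles; "joint_velocities": joint speeds; "tau": joint torques, N m; "ee_pos": TCP position; "tool_rot": TCP orientation; "force": force on the tool from outside, world axes, zero at the start; "wrist_torque": the same for the moment, N m; "grip_width": finger opening in mm; "finger_force": force on a finger pad.
Only numpy, scipy, OpenCV 4.12 (cv2) and the standard library are available. Lean on these libraries where they do the work, as an engineer would, in place of code of your own. Each camera call takes 0.05 s, during which the arm holds its last target. There are 200 camera calls.

## Working session

There is one attempt and no reset: what is moved stays moved. The work goes in short steps, Python scripts to look and compute and a tool call to move; the robot and the scene stay as the last step left them, time stands still between calls to the robot, and variables do not carry over. Pictures are saved under pics/ and viewed, at most 10 in all, crops included, and the job is handed in when it is done.

Besides the shell and the picture viewer there is one more tool, called after ">>>" in YAML: its name, and indented under it one key for each argument. send_rows: Moves the arm, as the interface text tells. Its arguments: {"type":"object","properties":{"steps":{"type":"array","items":{"type":"array"}},"hand":{"type":"number"},"squeeze":{"type":"number"}},"required":["steps"]}

```bash
mkdir -p pics; ls; python3 - <<'E'
from workcell import r
import cv2,pickle,numpy as np
d={}
for n in("side","top","wrist"):
    c=r.capture(n);d[n]=c;cv2.imwrite(f"pics/{n}0.png",c["frame"][:,:,::-1])
    print(n,c["K"].round(1).tolist(),c["world_from_camera"].round(3).tolist())
pickle.dump(d,open("c0.pkl","wb"))
s=r.state();print({k:np.round(v,3).tolist() for k,v in s.items()},r.tips_ahead)
E
```

```text
pics
side [[474.1, 0.0, 323.8], [0.0, 474.1, 191.4], [0.0, 0.0, 1.0]] [[0.8, -0.28, 0.531, -291.282], [-0.6, -0.332, 0.728, -972.301], [-0.027, -0.901, -0.434, 719.045], [0.0, 0.0, 0.0, 1.0]]
top [[424.2, 0.0, 317.5], [0.0, 424.2, 193.7], [0.0, 0.0, 1.0]] [[0.009, -0.986, 0.168, 271.731], [-1.0, -0.011, -0.007, 103.708], [0.009, -0.168, -0.986, 1425.816], [0.0, 0.0, 0.0, 1.0]]
wrist [[309.7, 0.0, 326.6], [0.0, 309.7, 198.5], [0.0, 0.0, 1.0]] [[0.318, 0.9, 0.297, 98.522], [0.948, -0.301, -0.103, 547.199], [-0.003, 0.314, -0.949, 372.53], [0.0, 0.0, 0.0, 1.0]]
{'clock': 0.15, 'joints': [65.542, 5.031, 78.608, -0.001, 96.465, -5.908], 'joint_velocities': [0.052, -0.16, -0.148, -0.015, 0.005, 0.053], 'tau': [0.002, -35.237, -31.368, -0.0, 0.008, 0.0], 'ee_pos': [174.839, 521.085, 255.364], 'tool_rot': [[-0.948, 0.318, -0.001], [0.318, 0.948, -0.002], [0.0, -0.002, -1.0]], 'force': [-0.021, -0.291, 0.681], 'wrist_torque': [0.015, -0.026, 0.035], 'finger_force': 0.0, 'grip_width': 85.627} 25.0
```

View pics/top0.png

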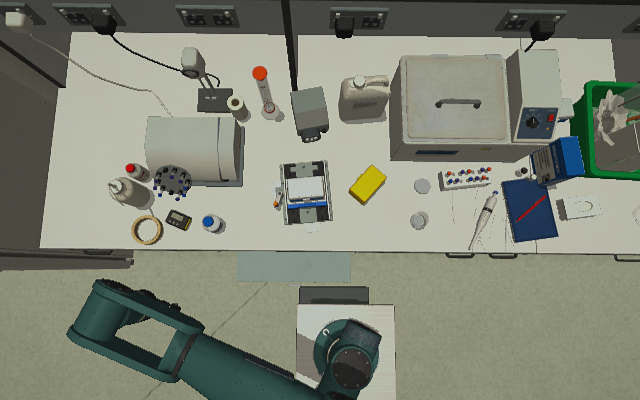

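View pics/side0.png

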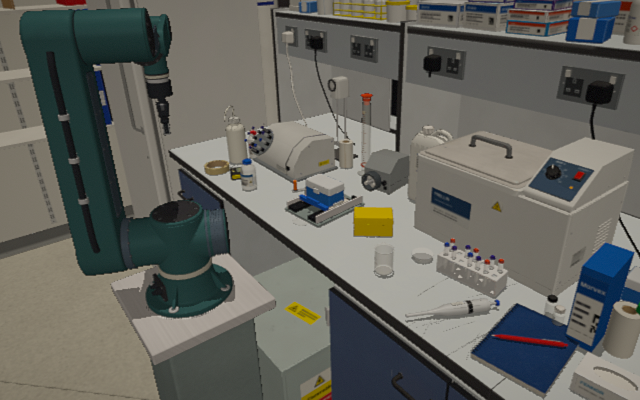

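The top view shows the deck at about (306,192), with the blue bar at (308,206) and the orange peg at (277,204). The yellow decoy box is at (368,184). Other blue things are the bottle cap (211,222), the notebook (528,210) and the blue box (560,160). Other orange or red things are the cylinder cap (260,72) and the bottle cap (130,168). I'll use the box on the deck and the peg beside it, and check them in a close crop.

```bash
python3 - <<'E'
import cv2,numpy as np
t=cv2.imread("pics/top0.png")[150:240,260:350];s=cv2.imread("pics/side0.png")[165:229,276:376]
t=cv2.resize(t,(400,400),interpolation=cv2.INTER_CUBIC);s=cv2.resize(s,(400,256),interpolation=cv2.INTER_CUBIC)
s=cv2.copyMakeBorder(s,0,144,0,0,0)
cv2.imwrite("pics/crop0.png",np.hstack([t,s]))
E
```

```text
(no output)
```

View pics/crop0.png

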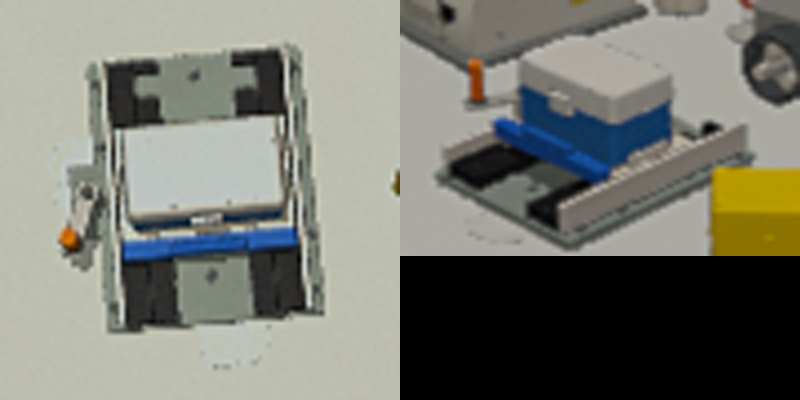

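The crop confirms it. The white and blue box is in its nest behind the blue bar, the orange peg is on the left (+y), the catch is open and the rails run up the picture. Next I'll measure it.

```bash
cat > h.py <<'E'
import numpy as np,cv2,pickle
def ray(c,u,v,fish=False):
    K=c["K"];T=c["world_from_camera"];x=(u-K[0,2])/K[0,0];y=(v-K[1,2])/K[1,1]
    if fish:
        a=np.hypot(x,y);d=np.array([x/a*np.sin(a),y/a*np.sin(a),np.cos(a)]) if a>1e-9 else np.array([0,0,1.])
    else: d=np.array([x,y,1.])
    d=T[:3,:3]@d;return T[:3,3],d/np.linalg.norm(d)
def plane(c,u,v,z,fish=False):
    o,d=ray(c,u,v,fish);return o+d*(z-o[2])/d[2]
def cross(a,b):
    (o,d),(p,e)=a,b;t=np.linalg.lstsq(np.c_[d,-e],p-o,rcond=None)[0];A=o+d*t[0];B=p+e*t[1]
    return (A+B)/2,np.linalg.norm(A-B)
def mask(c,lo,hi,box):
    h=cv2.cvtColor(c["frame"],cv2.COLOR_RGB2HSV);m=cv2.inRange(h,lo,hi);z=np.zeros_like(m)
    a,b,u,v=box;z[b:v,a:u]=m[b:v,a:u];return z
ORANGE=((5,150,90),(20,255,255));BLUE=((100,130,60),(125,255,255))
E
python3 - <<'E'
from h import *
d=pickle.load(open("c0.pkl","rb"));t,s=d["top"],d["side"]
def cen(c,col,box):
    m=mask(c,*col,box);y,x=np.nonzero(m);return x,y
x,y=cen(t,ORANGE,(265,190,285,215));x2,y2=cen(s,ORANGE,(285,172,305,200))
print("peg",len(x),len(x2),x.mean(),y.mean(),x2.mean(),y2.mean(),cross(ray(t,x.mean(),y.mean()),ray(s,x2.mean(),y2.mean())))
# bar: lower blob of blue
m=mask(t,*BLUE,(280,198,335,212));
cs=max(cv2.findContours(m,0,2)[0],key=cv2.contourArea);R=cv2.minAreaRect(cs);print(R)
B=cv2.boxPoints(R)
for p in B: print("bar corner z44",p.round(1),plane(t,*p,44).round(1))
# deck outline: crop px -> full
for n,(u,v) in dict(fl=(110,330),fr=(322,312),bl=(92,65),br=(297,45)).items():
    U,V=260+u*90/400,150+v*90/400;print(n,plane(t,U,V,8).round(1))
E
```

```text
peg 13 25 275.2307692307692 203.15384615384616 294.56 184.68 (array([470.41031832, 231.03405998,  63.18614679]), np.float64(2.713766313069785))
((307.0286865234375, 204.8155975341797), (4.16464376449585, 38.477691650390625), 84.80557250976562)
bar corner z44 [287.7 204.5] [470.4 191.1  44. ]
bar corner z44 [326. 201.] [483.4  65.2  44. ]
bar corner z44 [326.4 205.1] [469.6  63.9  44. ]
bar corner z44 [288.1 208.6] [456.7 189.6  44. ]
fl [408.7 201.8   8. ]
fr [423.9  42.1   8. ]
bl [613.3 220.3   8. ]
br [631.   62.2   8. ]
```

The sizes check out: the deck measures about 160 x 206 mm and the peg is 41 mm from the pivot at z 63. That puts the deck origin at about (561,135.5) with yaw 5.3°, and the carrier at deck x of about -47. The catch is open (0.09). I'm moving in now with the fingers closed.

>>> send_rows:
  steps:
    - [[-0.4,-0.33,0],[0,0,0]]
    - [[-0.7,-0.57,0],[0,0,0]]
    - [[-1,-0.81,0],[0,0,0]]
    - [[-1,-0.81,0],[0,0,0]]
  hand: 1

```text
clock: 0.55
ee_pos: [260.0, 387.4, 256.2]
tool_rot: [[-0.946, 0.324, 0.001], [0.324, 0.946, -0.002], [-0.002, -0.001, -1.0]]
force: [-1.5, 0.2, -0.3]
grip_width: 28.3
finger_force: 0.0
```

>>> send_rows:
  steps:
    - [[-0.33,-0.27,0],[0,0,0]]
    - [[-0.66,-0.54,0],[0,0,0]]
    - [[-1,-0.81,0],[0,0,0]]
    - [[-1,-0.81,0],[0,0,0]]

```text
clock: 0.95
ee_pos: [342.9, 257.2, 256.1]
tool_rot: [[-0.946, 0.325, 0.001], [0.325, 0.946, -0.002], [-0.002, -0.001, -1.0]]
force: [-0.1, 1.4, 0.4]
grip_width: -0.1
finger_force: 0.0
```

>>> send_rows:
  steps:
    - [[-0.33,-0.27,0.1],[0,0,-0.04]]
    - [[-0.66,-0.54,0.25],[0,0,-0.08]]
    - [[-1,-0.81,0.47],[0,0,-0.132]]
    - [[-1,-0.81,0.47],[0,0,-0.132]]
    - [[-1,-0.81,0.47],[0,0,-0.132]]

```text
clock: 1.45
ee_pos: [423.5, 128.8, 197.2]
tool_rot: [[-0.996, -0.087, -0.005], [-0.087, 0.996, -0.001], [0.005, -0.001, -1.0]]
force: [0.9, 0.7, -1.0]
grip_width: 0.0
finger_force: 0.0
```

```bash
python3 - <<'E'
from h import *
from workcell import r
d={n:r.capture(n) for n in("wrist","top")};pickle.dump(d,open("c1.pkl","wb"));cv2.imwrite("pics/w1.png",d["wrist"]["frame"][:,:,::-1])
s=r.state();print({k:np.round(s[k],3).tolist() for k in("clock","ee_pos","tool_rot","force","grip_width")})
E
```

```text
{'clock': 1.55, 'ee_pos': [423.257, 131.13, 199.475], 'tool_rot': [[-0.996, -0.09, -0.002], [-0.09, 0.996, 0.001], [0.002, 0.001, -1.0]], 'force': [0.362, -0.75, 0.904], 'grip_width': 0.115}
```

View pics/w1.png

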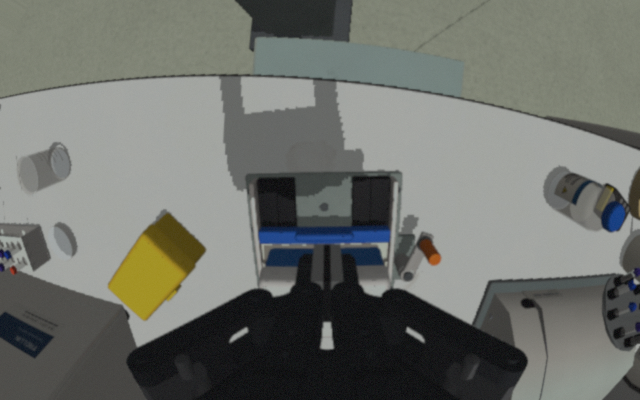

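The wrist view is flipped, with deck -x at the top. The blue bar runs from (260,237) to (391,235), the deck's front edge runs from (248,175) to (400,172), and the peg is at (430,250).

```bash
python3 - <<'E'
from h import *
d=pickle.load(open("c1.pkl","rb"));w=d["wrist"];print(w["world_from_camera"][:3,3].round(1))
m=mask(w,(100,130,40),(125,255,255),(250,215,400,247))
for u in(265,285,305,345,365,385):
    v=np.nonzero(m[:,u])[0];v=v[v<250];print(u,v.min(),v.max(),"face bottom z30",plane(w,u,v.min()-.5,30,1).round(1))
row=np.nonzero(m[234:240].any(0))[0];print(row.min(),row.max(),[plane(w,u+o,237,44,1).round(1) for u,o in((row.min(),-.5),(row.max(),.5))])
for p in((248,174),(401,172)):print("deck front z8",plane(w,*p,8,1).round(1))
m=mask(w,*ORANGE,(410,230,445,270));y,x=np.nonzero(m);t=d["top"];m=mask(t,*ORANGE,(265,190,285,215));y2,x2=np.nonzero(m)
print(len(x),len(x2),x.mean(),y.mean());print(plane(w,x.mean(),y.mean(),62,1))
if len(x2):print(cross(ray(w,x.mean(),y.mean(),1),ray(t,x2.mean(),y2.mean())))
E
```

```text
[343.7 122.1 314.9]
265 227 242 face bottom z30 [471.3  70.2  30. ]
285 227 242 face bottom z30 [469.3  90.6  30. ]
305 228 242 face bottom z30 [468.5 110.8  30. ]
345 227 242 face bottom z30 [463.8 150.7  30. ]
365 226 241 face bottom z30 [461.1 170.6  30. ]
385 225 241 face bottom z30 [458.4 190.8  30. ]
259 389 [array([477. ,  66.3,  44. ]), array([465.6, 194.1,  44. ])]
deck front z8 [423.7  46.5   8. ]
deck front z8 [407.7 204.5   8. ]
103 8 434.02912621359224 258.3883495145631
[477.46609312 238.10181058  62.        ]
(array([469.94446604, 231.25502824,  76.54844106]), np.float64(0.4882104173387502))
```

>>> send_rows:
  steps:
    - [[0,-0.057,0.4],[0,0,-0.002]]
    - [[0,-0.057,0.7],[0,0,-0.002]]
    - [[0,-0.057,0.83],[0,0,-0.002]]
    - [[0,-0.057,0.83],[0,0,-0.002]]

```text
clock: 1.95
ee_pos: [421.8, 125.0, 98.1]
tool_rot: [[-0.995, -0.099, -0.005], [-0.099, 0.995, 0.0], [0.005, 0.001, -1.0]]
force: [-1.2, -0.5, -0.2]
grip_width: -0.1
finger_force: 0.0
```

>>> send_rows:
  steps:
    - [[0,0,0.12],[0,0,0]]
    - [[0,0,0.24],[0,0,0]]
    - [[0,0,0.32],[0,0,0]]
    - [[-0.07,0,0.32],[0,0,0]]
    - [[-0.14,0,0.32],[0,0,0]]
    - [[-0.18,0,0.32],[0,0,0]]
    - [[-0.18,0,0.32],[0,0,0]]
    - [[-0.18,0,0.32],[0,0,0]]

```text
clock: 2.75
ee_pos: [446.1, 125.8, 62.3]
tool_rot: [[-0.995, -0.097, 0.001], [-0.097, 0.995, 0.0], [-0.001, 0.0, -1.0]]
force: [-0.6, 0.1, 0.2]
grip_width: -0.0
finger_force: 0.0
```

>>> send_rows:
  steps:
    - [[-0.017,0,0],[0,0,0]]
    - [[-0.033,0,0],[0,0,0]]
    - [[-0.05,0,0],[0,0,0]]
    - [[-0.067,0,0],[0,0,0]]
    - [[-0.083,0,0],[0,0,0]]
    - [[-0.1,0,0],[0,0,0]]
    - [[-0.117,0,0],[0,0,0]]
    - [[-0.133,0,0],[0,0,0]]

```text
clock: 3.55
ee_pos: [461.4, 127.3, 61.6]
tool_rot: [[-0.995, -0.097, -0.001], [-0.097, 0.995, -0.0], [0.001, 0.0, -1.0]]
force: [-2.2, -0.8, 0.6]
grip_width: -0.1
finger_force: 1.0
```

>>> send_rows:
  steps:
    - [[-0.017,0,0],[0,0,0]]
    - [[-0.033,0,0],[0,0,0]]
    - [[-0.05,0,0],[0,0,0]]
    - [[-0.067,0,0],[0,0,0]]
    - [[-0.083,0,0],[0,0,0]]
    - [[-0.1,0,0],[0,0,0]]

```text
clock: 4.15
ee_pos: [473.6, 128.5, 61.9]
tool_rot: [[-0.995, -0.097, -0.0], [-0.097, 0.995, 0.0], [0.0, 0.0, -1.0]]
force: [-2.0, -0.6, -1.6]
grip_width: -0.1
finger_force: 0.9
```

>>> send_rows:
  steps:
    - [[-0.017,0,0],[0,0,0]]
    - [[-0.033,0,0],[0,0,0]]
    - [[-0.05,0,0],[0,0,0]]
    - [[-0.067,0,0],[0,0,0]]
    - [[-0.083,0,0],[0,0,0]]
    - [[-0.1,0,0],[0,0,0]]

```text
clock: 4.75
ee_pos: [485.6, 129.6, 61.9]
tool_rot: [[-0.995, -0.097, -0.0], [-0.097, 0.995, 0.0], [-0.0, 0.0, -1.0]]
force: [-2.0, 0.1, -1.8]
grip_width: 0.1
finger_force: 0.9
```

>>> send_rows:
  steps:
    - [[-0.008,0,0],[0,0,0]]
    - [[-0.017,0,0],[0,0,0]]
    - [[-0.025,0,0],[0,0,0]]
    - [[-0.033,0,0],[0,0,0]]

```text
clock: 5.15
ee_pos: [489.4, 130.0, 62.0]
tool_rot: [[-0.995, -0.097, 0.0], [-0.097, 0.995, 0.0], [-0.0, 0.0, -1.0]]
force: [-2.3, -0.5, 0.2]
grip_width: 0.3
finger_force: 1.0
```

>>> send_rows:
  steps:
    - [[-0.008,0,0],[0,0,0]]
    - [[-0.017,0,0],[0,0,0]]

```text
clock: 5.35
ee_pos: [491.4, 130.2, 61.9]
tool_rot: [[-0.995, -0.097, 0.0], [-0.097, 0.995, 0.0], [-0.0, 0.0, -1.0]]
force: [-2.4, 0.1, -0.2]
grip_width: 0.2
finger_force: 1.0
```

>>> send_rows:
  steps:
    - [[-0.008,0,0],[0,0,0]]
    - [[-0.017,0,0],[0,0,0]]

```text
clock: 5.55
ee_pos: [493.5, 130.4, 62.0]
tool_rot: [[-0.995, -0.097, 0.0], [-0.097, 0.995, 0.0], [-0.0, 0.0, -1.0]]
force: [-2.2, -0.1, 0.0]
grip_width: 0.1
finger_force: 1.0
```

>>> send_rows:
  steps:
    - [[-0.008,0,0],[0,0,0]]
    - [[-0.017,0,0],[0,0,0]]

```text
clock: 5.75
ee_pos: [495.5, 130.6, 61.9]
tool_rot: [[-0.995, -0.097, 0.0], [-0.097, 0.995, 0.0], [-0.0, 0.0, -1.0]]
force: [-2.1, -0.3, -0.5]
grip_width: 0.1
finger_force: 0.9
```

>>> send_rows:
  steps:
    - [[-0.008,0,0],[0,0,0]]
    - [[-0.008,0,0],[0,0,0]]

```text
clock: 5.95
ee_pos: [497.3, 130.7, 62.3]
tool_rot: [[-0.995, -0.097, 0.002], [-0.097, 0.995, 0.0], [-0.002, 0.0, -1.0]]
force: [-0.3, -0.1, 0.4]
grip_width: 0.2
finger_force: 0.0
```

The push force has gone from 2 N to 0, at the place expected for the drop. I'll look before pushing further.

```bash
python3 - <<'E'
from h import *
from workcell import r
d={n:r.capture(n) for n in("wrist","top","side")};pickle.dump(d,open("c2.pkl","wb"))
s=r.state();print(s["ee_pos"],s["force"])
a=d["side"]["frame"][165:229,276:376,::-1];b=d["wrist"]["frame"][160:290,230:450,::-1]
a=cv2.resize(a,(400,256),interpolation=2);b=cv2.resize(b,(400,236),interpolation=2)
cv2.imwrite("pics/c2.png",np.vstack([a,b]))
E
```

```text
[497.068825   130.7267545   62.33124995] [ 0.76640639 -0.50713718  0.76781995]
```

View pics/c2.png

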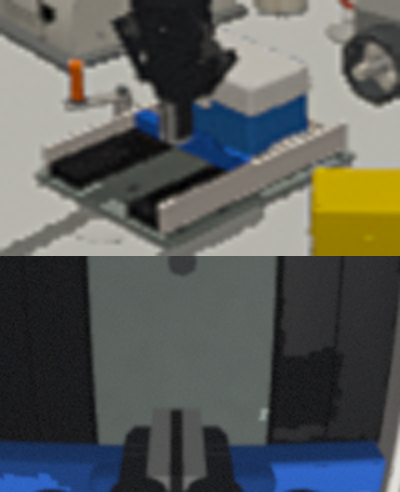

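The fingertip is on the bar, but the picture doesn't show clearly whether the carrier has dropped. I'll feel for it with gentle 1 mm pushes: the notch ends should stop a seated carrier.

>>> send_rows:
  steps:
    - [[-0.008,0,0],[0,0,0]]
    - [[-0.017,0,0],[0,0,0]]

```text
clock: 6.3
ee_pos: [497.9, 130.8, 61.9]
tool_rot: [[-0.995, -0.097, -0.001], [-0.097, 0.995, -0.0], [0.001, 0.0, -1.0]]
force: [-3.0, -0.1, 1.1]
grip_width: -0.1
finger_force: 1.2
```

>>> send_rows:
  steps:
    - [[-0.008,0,0],[0,0,0]]
    - [[-0.008,0,0],[0,0,0]]

```text
clock: 6.5
ee_pos: [499.3, 131.0, 61.8]
tool_rot: [[-0.995, -0.097, -0.0], [-0.097, 0.995, 0.0], [0.0, 0.0, -1.0]]
force: [-1.6, 0.5, 0.9]
grip_width: 0.0
finger_force: 1.0
```

>>> send_rows:
  steps:
    - [[-0.008,0,0],[0,0,0]]

```text
clock: 6.6
ee_pos: [500.1, 131.1, 61.8]
tool_rot: [[-0.995, -0.097, -0.001], [-0.097, 0.995, -0.0], [0.001, 0.0, -1.0]]
force: [-2.4, -0.6, -0.6]
grip_width: 0.1
finger_force: 1.1
```

>>> send_rows:
  steps:
    - [[-0.008,0,0],[0,0,0]]

```text
clock: 6.7
ee_pos: [501.2, 131.1, 61.8]
tool_rot: [[-0.995, -0.097, -0.0], [-0.097, 0.995, 0.0], [0.0, 0.0, -1.0]]
force: [-1.7, -0.7, 0.5]
grip_width: -0.0
finger_force: 1.1
```

```bash
python3 - <<'E'
from h import *
from workcell import r
import os
d0=pickle.load(open("c2.pkl","rb"))
d={n:r.capture(n) for n in("side","wrist")};pickle.dump(d,open("c3.pkl","wb"))
c0=pickle.load(open("c0.pkl","rb"));c1=pickle.load(open("c1.pkl","rb"))
print(r.state()["ee_pos"],r.state()["force"])
# side view: right edge of bar / box bottom & lid top near box's right vertical corner
for nm,c in(("start",c0["side"]),("c2",d0["side"]),("now",d["side"])):
    m=mask(c,*BLUE,(295,185,365,215));y,x=np.nonzero(m);i=y.argmax()
    print(nm,"blue x max",x.max(),"y at max",y[x==x.max()],"lowest",x[i],y[i],len(x))
# wrist: visible front face top edge/bottom edge away from the finger
for nm,c in(("c1",c1["wrist"]),("c2",d0["wrist"]),("now",d["wrist"])):
    m=mask(c,(100,130,40),(125,255,255),(200,200,460,320))
    for u in(255,285,370,400):
        v=np.nonzero(m[:,u])[0]
        if len(v):print(nm,u,v.min(),v.max(),plane(c,u,v.min()-.5,30,1).round(1),plane(c,u,v.min()-.5,22,1).round(1))
a=d["side"]["frame"][165:229,276:376,::-1];b=d["wrist"]["frame"][200:320,210:430,::-1]
a=cv2.resize(a,(700,448),interpolation=2);cv2.imwrite("pics/c3.png",a)
E
```

```text
[501.43673637 131.18432226  61.82338571] [-1.9704882   0.03456731  0.69291906]
start blue x max 343 y at max [194 195 197 198] lowest 323 210 495
c2 blue x max 352 y at max [195 196] lowest 332 207 356
now blue x max 352 y at max [189 190 191 192 193 194 195 196] lowest 331 206 354
c1 285 227 265 [469.3  90.6  30. ] [472.8  89.8  22. ]
c1 370 226 264 [460.7 175.7  30. ] [464.  177.2  22. ]
c2 255 262 289 [507.6  91.2  30. ] [512.5  89.5  22. ]
c2 285 265 294 [507.4 108.4  30. ] [512.3 107.6  22. ]
c2 370 265 293 [502.8 155.8  30. ] [507.4 157.5  22. ]
c2 400 262 289 [499.7 172.7  30. ] [504.1 175.4  22. ]
now 255 263 289 [512.1  91.7  30. ] [517.  90.  22.]
now 285 265 294 [511.2 108.9  30. ] [516.  108.1  22. ]
now 370 265 295 [506.6 156.1  30. ] [511.2 157.8  22. ]
now 400 263 289 [504.1 173.1  30. ] [508.6 175.8  22. ]
```

```bash
python3 - <<'E'
from h import *
from workcell import r
S=[pickle.load(open(f"c{i}.pkl","rb"))["side"] for i in(0,2,3)]
c=S[0];T=np.linalg.inv(c["world_from_camera"])
def proj(p):q=T@np.r_[p,1];q=c["K"]@q[:3];return q[:2]/q[2]
ps=np.array([535.,80,70]);dirx=np.array([.9954,.0958,0]);b=proj(ps);print(b)
J=np.c_[proj(ps+20*dirx)-b,proj(ps-[0,0,20])-b]/20
up=[cv2.resize(s["frame"],None,fx=4,fy=4,interpolation=cv2.INTER_CUBIC) for s in S]
x0,y0,x1,y1=326,176,346,206   # right face of box
for u in up[1:]:
    R=cv2.matchTemplate(u[150*4:240*4,310*4:390*4],up[0][y0*4:y1*4,x0*4:x1*4],cv2.TM_CCOEFF_NORMED)
    _,v,_,l=cv2.minMaxLoc(R);sh=np.array([l[0]/4+310-x0,l[1]/4+150-y0]);print(v,sh,"advance,drop",np.linalg.solve(J,sh))
E
```

```text
[338.75884853 192.5580358 ]
0.968360960483551 [ 9. -2.] advance,drop [39.40557346  6.6136024 ]
0.9675433039665222 [10.  -2.5] advance,drop [43.80176275  6.38092132]
```

View pics/c3.png

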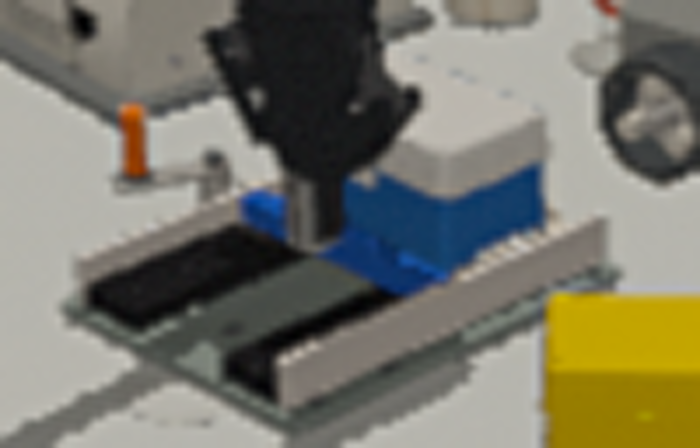

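The side view gives a drop of about 6.5 mm with the box level, so the feet are most likely in the notches. One more gentle push should meet the notch ends.

>>> send_rows:
  steps:
    - [[-0.008,0,0],[0,0,0]]
    - [[-0.017,0,0],[0,0,0]]

```text
clock: 7.0
ee_pos: [502.7, 131.2, 61.7]
tool_rot: [[-0.995, -0.097, -0.002], [-0.097, 0.995, -0.0], [0.002, -0.0, -1.0]]
force: [-5.7, -0.2, 1.8]
grip_width: -0.2
finger_force: 2.7
```

>>> send_rows:
  steps:
    - [[-0.008,0,0],[0,0,0]]
    - [[-0.012,0,0],[0,0,0]]

```text
clock: 7.2
ee_pos: [502.8, 131.3, 61.5]
tool_rot: [[-0.995, -0.097, -0.005], [-0.097, 0.995, -0.001], [0.005, -0.0, -1.0]]
force: [-7.3, -0.8, 4.9]
grip_width: 0.1
finger_force: 4.1
```

It stopped at 502.8 and the force rose to 7 N, so the feet are in the notches. Now I back off, rise and go round behind the peg.

>>> send_rows:
  steps:
    - [[0.12,0,0],[0,0,0]]
    - [[0.25,0,0],[0,0,0]]
    - [[0.25,0,-0.3],[0,0,0]]
    - [[0.25,0,-0.65],[0,0,0]]
    - [[0.25,0.2,-0.65],[0,0,0]]
    - [[0.25,0.2,-0.65],[0,0,0]]

```text
clock: 7.8
ee_pos: [474.4, 154.4, 142.5]
tool_rot: [[-0.995, -0.099, 0.007], [-0.099, 0.995, 0.003], [-0.007, 0.002, -1.0]]
force: [-0.6, -0.5, -0.3]
grip_width: 0.1
finger_force: 0.0
```

>>> send_rows:
  steps:
    - [[-0.08,0.28,0],[0,0,0]]
    - [[-0.17,0.56,0],[0,0,0]]
    - [[-0.26,0.84,0],[0,0,0]]
    - [[-0.26,0.84,0],[0,0,0]]
    - [[-0.26,0.84,0],[0,0,0]]

```text
clock: 8.3
ee_pos: [493.8, 255.8, 138.9]
tool_rot: [[-0.995, -0.098, -0.001], [-0.098, 0.995, -0.001], [0.001, -0.001, -1.0]]
force: [0.4, -0.7, 0.4]
grip_width: -0.2
finger_force: 0.0
```

```bash
python3 - <<'E'
from h import *
from workcell import r
d={n:r.capture(n) for n in("wrist","top","side")};pickle.dump(d,open("c4.pkl","wb"))
s=r.state();print(s["ee_pos"],s["force"])
m=mask(d["side"],*ORANGE,(285,172,305,200));y,x=np.nonzero(m);print("side peg",len(x),x.mean(),y.mean())
m=mask(d["wrist"],*ORANGE,(200,100,450,330));y2,x2=np.nonzero(m);print(len(x2),x2.mean(),y2.mean(),cross(ray(d["wrist"],x2.mean(),y2.mean(),1),ray(d["side"],x.mean(),y.mean())))
a=cv2.resize(d["side"]["frame"][165:229,276:376,::-1],(500,320),interpolation=2);b=cv2.resize(d["wrist"]["frame"][:,:,::-1],(500,312))[:280]
cv2.imwrite("pics/c4.png",np.vstack([a,b]))
E
```

```text
[493.7530374  254.65556241 139.47335798] [-0.53027762 -0.18887042 -0.28487043]
side peg 25 294.56 184.68
400 291.485 187.3175 (array([470.32897148, 231.09589055,  63.52790479]), np.float64(2.645689907272201))
```

View pics/c4.png

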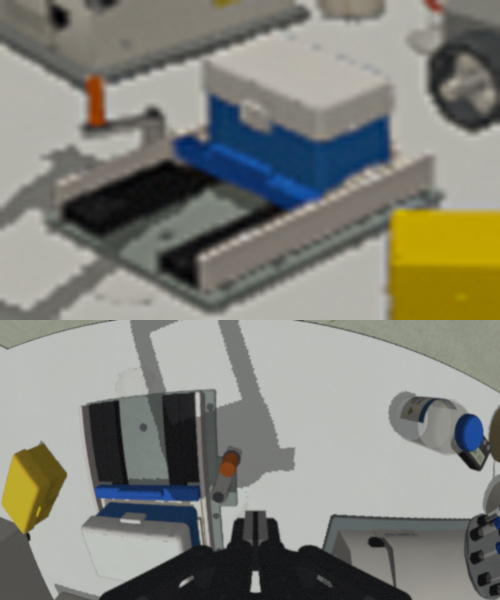

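The carrier sits flat at fence level with the box in its nest. The peg is at (470,231) and the finger is behind it. I'll go down and then push along the arc.

>>> send_rows:
  steps:
    - [[0,0,0.25],[0,0,0]]
    - [[0,0,0.49],[0,0,0]]
    - [[0,0,0.49],[0,0,0]]
    - [[0,0,0.49],[0,0,0]]

```text
clock: 8.85
ee_pos: [493.7, 254.9, 81.1]
tool_rot: [[-0.995, -0.096, -0.001], [-0.096, 0.995, -0.001], [0.001, -0.0, -1.0]]
force: [0.5, -0.5, -0.0]
grip_width: 0.0
finger_force: 0.0
```

>>> send_rows:
  steps:
    - [[0.047,-0.005,0],[0,0,0]]
    - [[0.087,-0.028,0],[0,0,0]]
    - [[0.124,-0.056,0],[0,0,0]]
    - [[0.156,-0.09,0],[0,0,0]]
    - [[0.183,-0.128,0],[0,0,0]]
    - [[0.204,-0.169,0],[0,0,0]]
    - [[0.22,-0.213,0],[0,0,0]]
    - [[0.23,-0.259,0],[0,0,0]]

```text
clock: 9.65
ee_pos: [468.9, 221.9, 80.9]
tool_rot: [[-0.995, -0.097, -0.001], [-0.097, 0.995, 0.0], [0.001, 0.0, -1.0]]
force: [0.8, 1.1, -0.4]
grip_width: -0.1
finger_force: 0.7
```

>>> send_rows:
  steps:
    - [[0.002,-0.048,0],[0,0,0]]
    - [[-0.002,-0.094,0],[0,0,0]]
    - [[-0.011,-0.139,0],[0,0,0]]
    - [[-0.028,-0.183,0],[0,0,0]]
    - [[-0.05,-0.223,0],[0,0,0]]
    - [[-0.077,-0.261,0],[0,0,0]]
    - [[-0.11,-0.295,0],[0,0,0]]

```text
clock: 10.35
ee_pos: [486.1, 187.9, 81.0]
tool_rot: [[-0.995, -0.097, -0.001], [-0.097, 0.995, -0.0], [0.001, -0.0, -1.0]]
force: [-0.6, 1.8, 0.1]
grip_width: -0.0
finger_force: 0.5
```

>>> send_rows:
  steps:
    - [[-0.016,-0.011,0],[0,0,0]]
    - [[-0.032,-0.021,0],[0,0,0]]
    - [[-0.046,-0.03,0],[0,0,0]]
    - [[-0.06,-0.04,0],[0,0,0]]
    - [[-0.074,-0.048,0],[0,0,0]]

```text
clock: 10.85
ee_pos: [495.0, 183.5, 81.0]
tool_rot: [[-0.995, -0.097, -0.001], [-0.097, 0.995, 0.0], [0.001, 0.0, -1.0]]
force: [-5.1, 2.0, 2.1]
grip_width: -0.1
finger_force: 2.3
```

>>> send_rows:
  steps:
    - [[-0.008,0,0],[0,0,0]]
    - [[-0.016,0,0],[0,0,0]]

```text
clock: 11.05
ee_pos: [495.2, 183.6, 81.0]
tool_rot: [[-0.995, -0.097, -0.006], [-0.097, 0.995, -0.0], [0.006, 0.0, -1.0]]
force: [-9.2, -0.5, 5.6]
grip_width: -0.2
finger_force: 4.5
```

The catch stopped where its end stop should be (495 measured, 496 expected), with the force at 9 N. I'll back off, rise and check.

>>> send_rows:
  steps:
    - [[0.1,0,0],[0,0,0]]
    - [[0.3,0,0],[0,0,0]]
    - [[0.3,0,-0.3],[0,0,0]]
    - [[0.4,0,-0.7],[0,0,0]]
    - [[0.6,0,-1],[0,0,0]]
    - [[0.6,0,-1],[0,0,0]]
    - [[0.6,0,-1],[0,0,0]]

```text
clock: 11.75
ee_pos: [426.0, 176.6, 202.5]
tool_rot: [[-0.995, -0.097, 0.005], [-0.097, 0.995, 0.001], [-0.005, 0.0, -1.0]]
force: [-0.2, -0.1, -0.2]
grip_width: 0.0
finger_force: 0.0
```

```bash
python3 - <<'E'
from h import *
from workcell import r
d={n:r.capture(n) for n in("wrist","top","side")}
s=r.state();print(s["clock"],s["ee_pos"],s["force"])
p=[]
for n,f,b in(("wrist",1,(200,180,450,330)),("side",0,(285,165,335,205))):
    y,x=np.nonzero(mask(d[n],*ORANGE,b));print(n,len(x),x.mean(),y.mean());p.append(ray(d[n],x.mean(),y.mean(),f))
c,e=cross(*p);v=c[:2]-[509.4,219.9];print(c,e,np.hypot(*v),"q",.5+np.radians((np.degrees(np.arctan2(v[1],v[0]))-5.5-180)%360))
a=cv2.resize(d["side"]["frame"][155:229,276:376,::-1],(500,370),interpolation=2);b=cv2.resize(d["wrist"]["frame"][150:300,200:450,::-1],(300,180),interpolation=2)
b=cv2.copyMakeBorder(b,0,190,0,0,0);cv2.imwrite("pics/c5.png",np.hstack([a,b]))
E
```

```text
11.9 [425.08097045 176.25569102 199.25958949] [-0.1932432   0.23793245 -0.45928017]
wrist 0 nan nan
side 30 314.0 186.5
[459.83252634 162.37680697  71.67945428] 67.02391981357754 75.93320868673632 q 1.263558406763257<stdin>:7: RuntimeWarning: Mean of empty slice.
  ret = ret.dtype.type(ret / rcount)
```

View pics/c5.png

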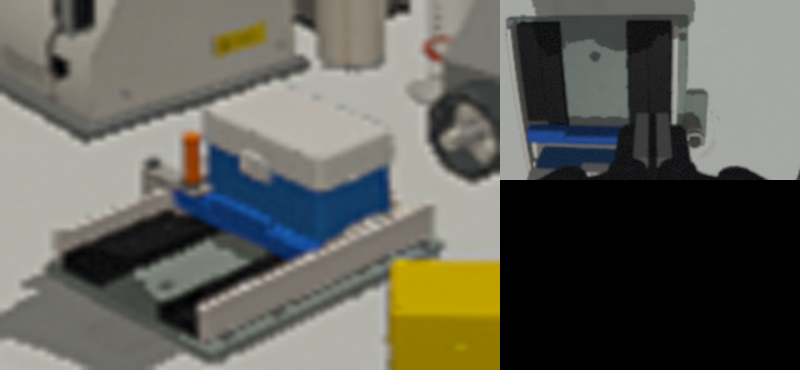

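The side view shows the catch arm lying over the bar, the peg at (314,186) and the box level in its nest; the finger hides the peg from the wrist camera. I'll check the peg's side pixel against its closed position, then hand in.

```bash
python3 - <<'E'
from h import *
from workcell import r
c=pickle.load(open("c4.pkl","rb"))["side"];p=plane(c,314,186.5,63.3);v=p[:2]-[509.4,219.9]
q=.5+np.radians((np.degrees(np.arctan2(v[1],v[0]))-5.5-180)%360);print(p,np.hypot(*v),q)
if q>2.0: print(r.job_done())
E
```

```text
[509.87897068 178.31375231  63.3       ] 41.589005876787056 1.9863202343969342
```

The single-view reading of 1.99 is within its 2–3 mm pixel error. The contact measurement is tighter: between the notch stop and the catch stop the finger's deck x changed by -2.56 mm, against -2.5 expected for a fully closed catch. So it is on its stop, and I'm handing in.

```bash
python3 -c "
from workcell import r
print(r.job_done())"
```

```text
the job is handed in; nothing more can be done
None
```

The carrier is seated in its notches, the catch is closed on its stop over the blue front bar, the tip box is still in its nest, the hand is clear, and the job was handed in at about 12 s.

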